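# Open the leather-finishing case and stand the fallen bottles up

## Robot

A 6-joint arm with a two-finger parallel gripper is mounted at the origin on the work surface. World frame = base frame: x ahead of the robot, y to its left, z up, the work surface at z = 0. Lengths are in mm, angles in degrees, forces in N, time in s.
With the tool pointing down it reaches from about 300 to 850 mm from the base axis. Payload 4.2 kg.
Tool frame: the origin (TCP) lies midway between the tips of the shut fingers; the grasp point (between the pads) lies 19 mm behind it; x points along the fingers, y is the direction in which the jaws open and shut, and the axes are right-handed (so a half turn about x gives the same grasp; the last joint's range is limited). The gripper opens to 91 mm and grips with 3 to 60 N. Pads are 32 mm wide; open, the fingers measure 118 mm over their backs; the gripper's body (76 mm by 178 mm) begins 60 mm behind the grasp point.
Start: joints at [-75.229, 18.312, 89.639, -0, 72.044, -1.146], TCP at [157.691, -552.971, 213.976] pointing down, gripper open.
Joint ranges: [-177.97, 177.97], [-48.28, 115.42], [12.27, 149.76], [-77.06, 257.06], [2.81, 150.46], [-146.56, 146.56]. Speed limits (degrees/s): [147.25, 147.25, 180, 180, 180, 180].

## Interface

Orientations are given as [roll, pitch, yaw] about the fixed x, y, z axes, in that order (R = Rz(yaw) Ry(pitch) Rx(roll)).
In Python, from workcell import env gives the robot as it stands.
- The arm moves only by the shell command python3 -m handwheel 'ROWS' [FORCE]. ROWS is text: rows parted by semicolons, each of 7 numbers parted by spaces: the turn, a rotation vector about the tool's x, y, z in degrees, then the shift along the tool's x, y, z in m, then the finger opening in m, from 0 to 0.0912. In form: rx ry rz x y z grip; .... A call has 1 to 12 rows; each row is the pose to reach, as a shift and turn from the pose commanded when the call began, along the tool's axes at that moment; what a row does not reach only later rows make up. A row lasts 1/12 s, in which the tool goes at most 41.7 mm and 7.16 degrees, less where a joint would pass 70% of its speed; a pose out of reach is approached as far as the arm can. A call with a gripper value outside its range is refused whole. The fingers move at their own pace and stop on an object; FORCE is the grip in N (left out, the last holds). Time passes only in rows, so rows that repeat a pose let the fingers close. It gives the time, the measured TCP pose, the force and the opening at its end, in the units of the state.
- env.state(): the state, without advancing time (a new reading comes with each control period).
- env.grab_frame(name): name is "scene" or "top" or "wrist"; returns the picture (400x640x3 uint8, red, green, blue); there is no depth.
- env.get_calibration(name): a dict with "mtx" (3x3 intrinsics, pixels), "T" (4x4, takes a point from camera to world coordinates); the wrist camera has in their place "hand_eye" (4x4, takes a point from camera to tool coordinates, whose origin is the TCP and whose axes are the tool frame's). Camera axes: x right, y up, looking along -z (the intrinsics and any distortion apply to the point x, -y, -z); pixel columns grow to the right and rows downward; lengths in mm; the calibration is good to about 2 mm. A picture is of the moment at which its call begins: read the wrist's pose just before it. get_calibration takes no time and is no camera call.
- env.job_done(): hands the job in, once; it reports no verdict.
The state is a dict: "time_s": time; "qpos": joint angles; "qvel": joint speeds; "effort": joint torques, N m; "ee_pos": TCP position; "ee_rot": TCP orientation; "force": force on the tool from outside, world axes, zero at the start; "torque": the same for the moment, N m; "gripper_width": finger opening in mm.
Only numpy, scipy, OpenCV 4.12 (cv2) and the standard library are available. Lean on these libraries where they do the work, as an engineer would, in place of code of your own. Each camera call takes 0.05 s, during which the arm holds its last target. There are 200 camera calls.

## Task

Open the finishing case: swing its lid gently all the way back until it rests on its stop, without dropping or flinging it. Two of the dressing bottles have fallen over inside: stand both upright on the floor of their lane, beside the bottle and the jar that are still standing there, and leave those two standing in their places. Leave the things on the bench around the case where they are.

Things in the scene. Friction and masses are not known exactly. Their poses are not given: they have to be found in the camera images.
- case: Fixed wooden case, 165 deep (x), 420 wide (y), 118 mm high shut. Origin: centre of underside; x axis from its front (handle, robot side) to the hinge side. Base: a tray 30 mm high, walls and floor 8 mm. A divider 18 mm above the floor parts the bottle lane in front (inside x -74.5 to +35.5, y -202 to +202 mm) from a narrow tool channel at the back (fixed contents, lower than the walls).
- lid (a joint): Opening angle of the lid, rad: 0 shut, 1.66 on its stop. A hollow wooden shell 88 mm deep, 165 x 420 mm, 7 mm walls, about 0.55 kg, hinged on the tray's rear top edge. It swings almost freely: let go below about 55 degrees it falls shut; beyond that it falls back onto the stop, where its weight keeps it. Open, it stands behind the hinge line, clear of the tray.
- lid_hinge (a point): Middle of the lid's hinge line, at case x = +82.5, y = 0, z = 30.5 mm. The hinge line runs along this point's y axis; a positive turn about +y opens the lid.
- lid_handle (a point): Middle of the straight grip of the steel bow handle on the lid's front face: a round bar 11 mm thick, 110 mm long, parallel to the case's y axis, centred 35 mm in front of the face. With the lid shut it is 85.5 mm above the bench and 200 mm in front of the hinge line; the lid's top is 32.5 mm higher. It turns with the lid.
- bottle_l: Dressing bottle lying on a flat side in the lane at the case's left (+y) end, cap towards that end. Square body 40 x 40 mm, 62 mm high, a short shoulder, then a black round cap 26 mm in diameter from 73 to 98 mm; 98 mm in all, about 0.16 kg. Origin: centre of its underside; its z axis points to the cap.
- bottle_l_cap (a point): Middle of bottle_l's cap, on the bottle's axis 85.5 mm from the underside; axes as the bottle's.
- bottle_r: The same kind of bottle, lying in the lane at the case's right (-y) end, its cap towards that end. Origin and axes as bottle_l.
- bottle_r_cap (a point): Middle of bottle_r's cap, 85.5 mm from its underside.
- bottle_up: The same kind of bottle, still standing in the middle of the lane. Origin: centre of its underside.
- jar: Amber jar with a black screw lid, 44 mm in diameter and 75 mm high, still standing in the middle of the lane. Origin: centre of its underside.
- brush: Shoe brush lying bristles down on the bench just beyond the case's left end, towards the robot, 150 x 50 x 42 mm. Origin: centre of its underside.
- pot: Aluminium glue pot with a lid and a small knob, 84 mm in diameter and 93 mm high, on the bench beyond the case's left end, at the hinge side. Origin: centre of its underside.
- spool: Thread spool, 52 mm in diameter and 60 mm high, on the bench beyond the case's right end, at the hinge side. Origin: centre of its underside.
- tin: Flat round polish tin, 84 mm in diameter and 28 mm high, on the bench beyond the case's right end, towards the robot. Origin: centre of its underside.

How it is judged (in metres and radians):
On the way:
1. the lid is open on its stop (value of joint lid above 1.6 rad), for 0.2 s.
At the end, for the whole second after the job is handed in: Lid open past 1.60 rad; both fallen bottles, the standing bottle and the jar upright (within 0.10 rad), still, on the lane's floor (within 5 mm); the standing bottle and jar within 20 mm, and brush, pot, spool and tin within 30 mm, of where they began (value of joint lid above 1.6 rad and angle between each of bottle_l, bottle_r, bottle_up, jar's own z axis and vertical below 0.1 rad and z of bottle_l in the frame of case between 0.003 and 0.013 m and x of bottle_l in the frame of case between -0.0745 and 0.0355 m and y of bottle_l in the frame of case between -0.202 and 0.202 m and linear speed of each of bottle_l, bottle_r below 0.03 m/s and z of bottle_r in the frame of case between 0.003 and 0.013 m and x of bottle_r in the frame of case between -0.0745 and 0.0355 m and y of bottle_r in the frame of case between -0.202 and 0.202 m and distance of each of bottle_up, jar from where it was at the start of the episode below 0.02 m and distance of each of brush, pot, spool, tin from where it was at the start of the episode below 0.03 m); the robot touches nothing.
It fails at once if the lid is dropped or flung (faster than 2.5 rad/s either way) (velocity of joint lid above 2.5 rad/s or velocity of joint lid below -2.5 rad/s).
It fails at once if the standing bottle or the jar is knocked (tilted by more than 0.35 rad) (angle between any of bottle_up, jar's own z axis and vertical above 0.35 rad).
It fails at once if a thing on the bench is pushed more than 40 mm (distance of any of brush, pot, spool, tin from where it was at the start of the episode above 0.04 m).
It also fails if it takes over 70 s, if anything falls off the work surface, if the arm or the gripper's body presses on something with over 40 N, if the wrist force passes 120 N, or if a joint passes its speed limit or range.

## Working session

There is one attempt and no reset: what is moved stays moved. The work goes in short steps, Python scripts to look and compute and a shell command to move; the robot and the scene stay as the last step left them, time stands still between calls to the robot, and variables do not carry over. Pictures are saved under pics/ and viewed, on a budget of 10 in all, crops included, one or two more only if the job needs it, and the job is handed in when it is done.

```bash
ls; mkdir -p pics; python3 - <<'E'
from workcell import env
import cv2,numpy as np
s=env.state();print({k:np.round(v,3).tolist() for k,v in s.items()})
for n in("scene","top"):
    im=env.grab_frame(n);cv2.imwrite(f"pics/{n}0.png",im[...,::-1])
    c=env.get_calibration(n);print({k:np.round(v,4).tolist() if not isinstance(v,str) else v for k,v in c.items()})
print(env.get_calibration("wrist"))
a=cv2.imread("pics/scene0.png");b=cv2.imread("pics/top0.png")
E
```

```text
pics
{'time_s': 0.0, 'qpos': [-75.229, 18.351, 89.707, -0.0, 72.043, -1.147], 'qvel': [0.044, -0.056, 0.118, -0.119, 0.009, 0.022], 'effort': [0.002, -41.245, -23.197, 0.073, 0.046, -0.0], 'ee_pos': [157.554, -552.461, 213.126], 'ee_rot': [-90.972, 89.899, 104.946], 'force': [-0.034, -0.572, 0.826], 'torque': [0.076, 0.003, 0.037], 'gripper_width': 91.138}
{'mtx': [[405.8867, 0.0, 319.7313], [0.0, 405.8867, 200.4724], [0.0, 0.0, 1.0]], 'T': [[0.3751, -0.5772, 0.7254, 1313.0746], [0.9268, 0.2504, -0.2799, -237.0825], [-0.0201, 0.7773, 0.6288, 747.3493], [0.0, 0.0, 0.0, 1.0]]}
{'mtx': [[441.6638, 0.0, 324.559], [0.0, 441.6638, 200.109], [0.0, 0.0, 1.0]], 'T': [[-0.007, 0.9851, -0.172, 350.5729], [-1.0, -0.0072, -0.0007, 64.702], [-0.0019, 0.172, 0.9851, 1410.0697], [0.0, 0.0, 0.0, 1.0]]}
{'mtx': array([[349.044002  ,   0.        , 319.90579226],
       [  0.        , 349.044002  , 199.59395441],
       [  0.        ,   0.        ,   1.        ]]), 'hand_eye': array([[ 2.68663481e-04,  2.61081466e-01, -9.65316733e-01,
        -1.71739974e+02],
       [ 9.99999806e-01, -6.12826688e-04,  1.12570035e-04,
        -4.23064368e-01],
       [-5.62181907e-04, -9.65316576e-01, -2.61081580e-01,
        -7.42027135e+01],
       [ 0.00000000e+00,  0.00000000e+00,  0.00000000e+00,
         1.00000000e+00]])}
```

View pics/top0.png

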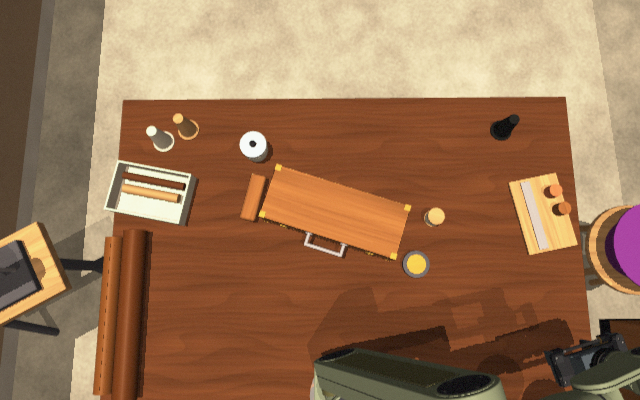

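View pics/scene0.png

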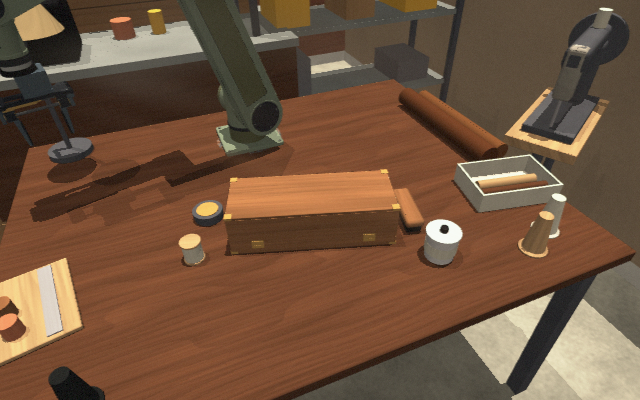

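The top view shows the shut case, with lid corners near (278,166), (410,207), (394,258) and (262,214), and the handle near (325,247). The brush is near (254,197), the pot (254,146), the spool (434,216) and the tin (416,264). The scene view agrees, with lid-top corners near (228,179), (391,175), (397,209) and (229,216).

```bash
cat > h.py <<'E'
import numpy as np,cv2
from workcell import env
from scipy.spatial.transform import Rotation as R
def toolT(s=None):
    s=s or env.state();T=np.eye(4);T[:3,:3]=R.from_euler('xyz',s['ee_rot'],degrees=True).as_matrix();T[:3,3]=s['ee_pos'];return T
def ray(n,px,T=None):
    c=env.get_calibration(n);K=c['mtx'];T=c['T'] if n!='wrist' else T@c['hand_eye']
    d=np.array([(px[0]-K[0,2])/K[0,0],-(px[1]-K[1,2])/K[1,1],-1.]);d=T[:3,:3]@d;return T[:3,3],d/np.linalg.norm(d)
def onz(n,px,z,T=None):
    o,d=ray(n,px,T);return o+d*(z-o[2])/d[2]
def tri(rs):
    A=sum(np.eye(3)-np.outer(d,d) for o,d in rs);b=sum((np.eye(3)-np.outer(d,d))@o for o,d in rs);return np.linalg.solve(A,b)
def proj(n,P,T=None):
    c=env.get_calibration(n);K=c['mtx'];T=c['T'] if n!='wrist' else T@c['hand_eye']
    p=np.linalg.inv(T)@np.append(P,1);return K[0,0]*p[0]/-p[2]+K[0,2],-K[1,1]*p[1]/-p[2]+K[1,2]
def case2w(x,y,z,c): # c=(X,Y,yawdeg)
    a=np.radians(c[2]);return np.array([c[0]+x*np.cos(a)-y*np.sin(a),c[1]+x*np.sin(a)+y*np.cos(a),z])
E
python3 - <<'E'
from h import *
from scipy.optimize import least_squares
# brass corner blobs
for n in("top","scene"):
    im=cv2.imread(f"pics/{n}0.png");h=cv2.cvtColor(im,cv2.COLOR_BGR2HSV)
    m=cv2.inRange(h,(18,140,150),(32,255,255));k,_,st,ce=cv2.connectedComponentsWithStats(m)
    print(n,[(st[i].tolist(),ce[i].round(1).tolist()) for i in range(1,k) if st[i,4]>8 and 150<ce[i][1]<280 and 200<ce[i][0]<460])
im=cv2.imread("pics/top0.png");h=cv2.cvtColor(im,cv2.COLOR_BGR2HSV)
m=cv2.inRange(h,(0,0,120),(180,70,255));k,_,st,ce=cv2.connectedComponentsWithStats(m)
print([(st[i].tolist(),ce[i].round(1).tolist()) for i in range(1,k) if st[i,4]>8 and 220<ce[i][1]<280 and 280<ce[i][0]<380])
pts=[("top",(278,165.5),(82.5,210)),("top",(411,206.5),(82.5,-210)),("top",(394.5,258.5),(-82.5,-210)),("top",(262,214),(-82.5,210)),
("scene",(230,179),(-82.5,-210)),("scene",(391,173),(-82.5,210)),("scene",(397,209),(82.5,210)),("scene",(228,217),(82.5,-210))]
# case axes: top view left = +y
for n,p,l in pts: print(n,p,l,onz(n,p,118).round(1))
f=lambda c:np.concatenate([(onz(n,p,118)-case2w(*l,118,c))[:2] for n,p,l in pts])
r=least_squares(f,[450,0,0],x_scale=[10,10,1]);c=r.x;print(c,r.fun.reshape(-1,2).round(1).tolist())
for y in(-55,0,55):print(case2w(-117.5,y,85.5,c).round(1),proj("top",case2w(-117.5,y,85.5,c)))
for q,z in[((254,146),93),((434,214),60),((416,264),28)]:print(onz("top",q,z).round())
E
```

```text
top [([275, 164, 7, 7, 36], [278.1, 167.1]), ([404, 205, 7, 6, 33], [407.2, 207.4]), ([259, 210, 7, 8, 41], [261.7, 213.7]), ([390, 252, 7, 8, 42], [393.0, 255.8]), ([407, 254, 19, 20, 297], [416.0, 263.7])]
scene [([381, 169, 7, 4, 20], [383.8, 171.0]), ([230, 178, 7, 4, 24], [233.0, 179.5]), ([196, 202, 22, 14, 223], [206.8, 208.6]), ([392, 204, 8, 5, 31], [395.4, 205.9]), ([224, 214, 7, 5, 34], [227.1, 216.1])]
[([304, 232, 43, 25, 232], [323.7, 246.7])]
top (278, 165.5) (82.5, 210) [683. 205. 118.]
top (411, 206.5) (82.5, -210) [ 555.1 -190.3  118. ]
top (394.5, 258.5) (-82.5, -210) [ 402.7 -136.2  118. ]
top (262, 214) (-82.5, 210) [535.8 250.7 118. ]
scene (230, 179) (-82.5, -210) [ 407.9 -141.8  118. ]
scene (391, 173) (-82.5, 210) [554.7 261.9 118. ]
scene (397, 209) (82.5, 210) [690.6 200.4 118. ]
scene (228, 217) (82.5, -210) [ 558.3 -179.2  118. ]
[548.49125834  33.80300968 -18.99714751] [[-11.9, -0.5], [-3.1, 1.4], [0.5, 1.7], [-3.0, -8.6], [5.8, -3.9], [15.8, 2.6], [-4.3, -5.1], [0.1, 12.4]]
[419.5  20.   85.5] (np.float64(340.21266548762975), np.float64(253.6363979726904))
[437.4  72.1  85.5] (np.float64(322.7310345216412), np.float64(247.73324691106376))
[455.3 124.1  85.5] (np.float64(305.33167895181896), np.float64(241.85787838833005))
[752. 283.  93.]
[ 540. -272.   60.]
[ 389. -216.   28.]
```

```bash
python3 - <<'E'
import cv2
a=cv2.imread("pics/top0.png")[150:290,235:445];b=cv2.imread("pics/scene0.png")[160:270,180:470]
a=cv2.resize(a,(600,400),interpolation=cv2.INTER_CUBIC);cv2.imwrite("pics/c1.png",a)
E
```

```text
(no output)
```

View pics/c1.png

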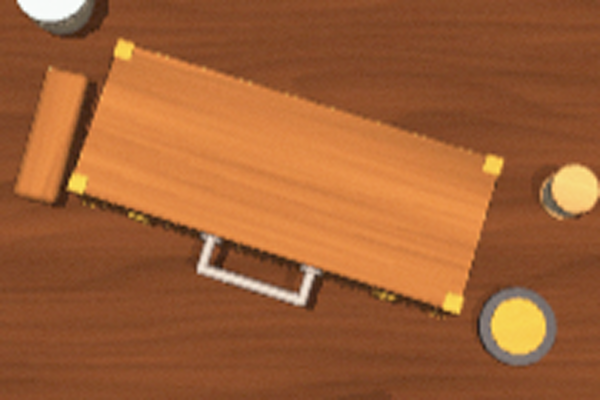

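The crop shows the grip bar from about (305,244.5) to (340.5,256) in full-image pixels, which is close to the fit. I'll refine the fit with the brass blob centroids, then plan the grasp.

```bash
python3 - <<'E'
from h import *
from scipy.optimize import least_squares
P=[("top",(278.1,167.1),1,1),("top",(407.2,207.4),1,-1),("top",(261.7,213.7),-1,1),("top",(393,255.8),-1,-1),
("scene",(383.8,171),-1,1),("scene",(233,179.5),-1,-1),("scene",(395.4,205.9),1,1),("scene",(227.1,216.1),1,-1)]
for sub in(P,P[:4],P[4:]):
    f=lambda c:np.concatenate([(onz(n,p,118)-case2w(a*(82.5-c[3]),b*(210-c[3]),118,c))[:2] for n,p,a,b in sub])
    r=least_squares(f,[550,30,-19,8],x_scale=[10,10,1,5]);c=r.x;print(c.round(2),r.fun.reshape(-1,2).round(1).tolist())
for q in((305,244.5),(340.5,256)):print(onz("top",q,85.5).round(1))
E
```

```text
[545.37  35.17 -18.13   8.23] [[-0.7, 0.8], [-0.7, 0.8], [-0.8, 1.5], [-1.5, 1.4], [1.2, -1.2], [1.4, -1.5], [0.3, -1.1], [1.0, -0.8]]
[544.41  36.31 -18.19   8.02] [[-0.2, -0.3], [0.3, -0.1], [0.0, 0.1], [-0.1, 0.2]]
[546.33  34.04 -18.06   8.43] [[0.3, 0.2], [-0.0, -0.3], [-0.2, 0.1], [-0.1, 0.0]]
[447.4 125.   85.5]
[412.5  19.3  85.5]
```

```bash
cat >> h.py <<'E'
C=(545.4,35.2,-18.13)
def rel(pos,Rt,Ts=None):
    """rotvec(deg) and shift(m) in the tool axes from Ts (or now) to the target"""
    T=toolT() if Ts is None else Ts
    rv=R.from_matrix(T[:3,:3].T@Rt).as_rotvec(degrees=True);d=T[:3,:3].T@(np.array(pos)-T[:3,3])/1000
    return rv.round(2).tolist(),d.round(4).tolist()
def down(flip=1,tilt=0,c=C):
    """tool down, jaws along case +-x; tilt>0 (deg): tool points also towards case -y"""
    a=np.radians(c[2]);ex=np.array([np.cos(a),np.sin(a),0]);ey=np.array([-np.sin(a),np.cos(a),0]);t=np.radians(tilt)
    x=-np.cos(t)*np.array([0,0,1])-np.sin(t)*ey;y=flip*ex;return np.stack([x,y,np.cross(x,y)],1)
E
python3 - <<'E'
from h import *
T=toolT();print(T.round(2))
hd=case2w(-117.5,0,85.5,C);hd=(hd+[430,72,85.5])/2;print(hd)
for f in(1,-1):print(f,rel(hd+[0,0,130-19],down(f)),rel(hd+[0,0,-19],down(f)))
Td=np.eye(4);Td[:3,:3]=down(-1);Td[:3,3]=hd
print("tool axes for -1",down(-1).round(3).tolist(), "for +1",down(1).round(3).tolist())
E
```

```text
[[-0.0000e+00  2.7000e-01 -9.6000e-01  1.5756e+02]
 [ 0.0000e+00 -9.6000e-01 -2.7000e-01 -5.5253e+02]
 [-1.0000e+00 -0.0000e+00 -0.0000e+00  2.1321e+02]
 [ 0.0000e+00  0.0000e+00  0.0000e+00  1.0000e+00]]
[431.86676527  71.88147696  85.5       ]
1 ([-55.95, -0.04, 0.08], [0.0175, -0.5252, -0.435]) ([-55.95, -0.04, 0.08], [0.1475, -0.525, -0.435])
-1 ([124.05, 0.1, 0.05], [0.0175, -0.5252, -0.435]) ([124.05, 0.1, 0.05], [0.1475, -0.525, -0.435])
tool axes for -1 [[-0.0, -0.95, 0.311], [-0.0, 0.311, 0.95], [-1.0, -0.0, -0.0]] for +1 [[-0.0, 0.95, -0.311], [-0.0, -0.311, -0.95], [-1.0, 0.0, 0.0]]
```

```bash
python3 -m handwheel '-6 0 0 0.005 -0.030 -0.025 0.034; -12 0 0 0.005 -0.062 -0.051 0.034; -18 0 0 0.005 -0.093 -0.077 0.034; -24 0 0 0.005 -0.124 -0.103 0.034; -29 0 0 0.005 -0.155 -0.128 0.034; -35 0 0 0.005 -0.186 -0.154 0.034; -41 0 0 0.005 -0.217 -0.180 0.034; -47 0 0 0.005 -0.248 -0.206 0.034; -53 0 0 0.005 -0.279 -0.231 0.034; -56 0 0 0.005 -0.310 -0.257 0.034; -56 0 0 0.005 -0.341 -0.283 0.034; -56 0 0 0.005 -0.372 -0.308 0.034' 15
python3 - <<'E'
from h import *
hd=np.array([432,72,85.5])
print(rel(hd+[0,0,111],down(1)))
E
```

```text
time_s: 1.1
ee_pos: [352.0, -108.8, 208.9]
ee_rot: [71.4, 90.0, -36.7]
force: [1.2, -1.1, 0.6]
gripper_width: 34.1
([0.04, 0.01, -0.02], [0.0124, 0.0199, -0.1967])
```

```bash
python3 -m handwheel '0 0 0 0.002 0.003 -0.030 0.034; 0 0 0 0.004 0.007 -0.065 0.034; 0 0 0 0.006 0.010 -0.100 0.034; 0 0 0 0.008 0.014 -0.135 0.034; 0 0 0 0.010 0.018 -0.170 0.034; 0 0 0 0.012 0.020 -0.197 0.034; 0 0 0 0.012 0.020 -0.197 0.034'
python3 - <<'E'
from h import *
hd=np.array([432,72,85.5])
T=toolT();im=env.grab_frame("wrist");cv2.imwrite("pics/w1.png",im[...,::-1])
print(rel(hd+[0,0,-19],down(1)))
a=np.radians(C[2])
for y in(-55,0,55):
    print(proj("wrist",hd+[-y*np.sin(a),y*np.cos(a),0],T))
E
```

```text
time_s: 1.68
ee_pos: [433.5, 74.1, 196.3]
ee_rot: [-168.1, 89.9, 84.1]
force: [1.1, -1.1, 0.9]
gripper_width: 33.8
([0.28, 0.03, 0.06], [0.1298, -0.0001, 0.0])
(np.float64(318.3223002898564), np.float64(260.5797591822723))
(np.float64(318.620544066646), np.float64(200.2110399244841))
(np.float64(318.9493045320811), np.float64(133.66531530103777))
```

View pics/w1.png

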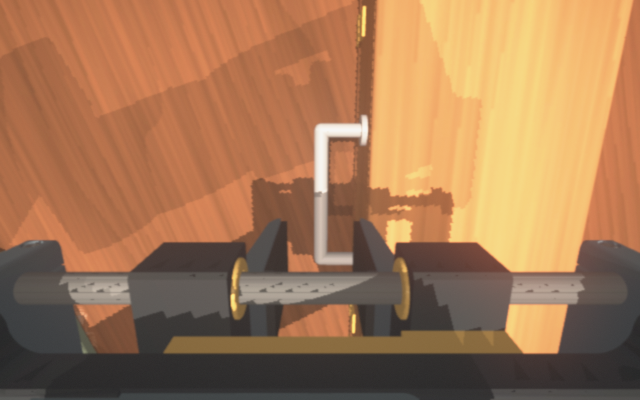

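The bar is at column 321 (predicted 318.6), rows 130–262, so it lies between the fingers. I'll descend and close on it.

```bash
python3 -m handwheel '0 0 0 0.025 0.0015 0 0.032; 0 0 0 0.055 0.0015 0 0.032; 0 0 0 0.085 0.0015 0 0.032; 0 0 0 0.110 0.0015 0 0.032; 0 0 0 0.125 0.0015 0 0.032; 0 0 0 0.130 0.0015 0 0.032; 0 0 0 0.130 0.0015 0 0.032; 0 0 0 0.130 0.0015 0 0.005; 0 0 0 0.130 0.0015 0 0.005; 0 0 0 0.130 0.0015 0 0.005; 0 0 0 0.130 0.0015 0 0.005; 0 0 0 0.130 0.0015 0 0.005' 15
python3 - <<'E'
from h import *
# arc rows in tool axes (x down, y = case x, z = -case y) from bar at (-200,55) rel. hinge
for d in range(0,100,5):
    t=np.radians(d);x=-200*np.cos(t)+55*np.sin(t);z=200*np.sin(t)+55*np.cos(t)
    print(d,round(-(z-55)/1000,4),round((x+200)/1000,4))
E
```

```text
time_s: 2.73
ee_pos: [432.8, 70.1, 67.8]
ee_rot: [-112.8, 90.0, 139.1]
force: [-4.0, 1.3, 5.8]
gripper_width: 10.7
0 -0.0 0.0
5 -0.0172 0.0056
10 -0.0339 0.0126
15 -0.0499 0.021
20 -0.0651 0.0309
25 -0.0794 0.042
30 -0.0926 0.0543
35 -0.1048 0.0677
40 -0.1157 0.0821
45 -0.1253 0.0975
50 -0.1336 0.1136
55 -0.1404 0.1303
60 -0.1457 0.1476
65 -0.1495 0.1653
70 -0.1517 0.1833
75 -0.1524 0.2014
80 -0.1515 0.2194
85 -0.149 0.2374
90 -0.145 0.255
95 -0.1394 0.2722
```

```bash
python3 -m handwheel '0 0 0 -0.008 0.0025 0 0.005; 0 0 0 -0.017 0.0056 0 0.005; 0 0 0 -0.034 0.0126 0 0.005; 0 0 0 -0.050 0.021 0 0.005; 0 0 0 -0.065 0.031 0 0.005; 0 0 0 -0.0794 0.042 0 0.005; 0 0 0 -0.0926 0.0543 0 0.005; 0 0 0 -0.1048 0.0677 0 0.005; 0 0 0 -0.1157 0.0821 0 0.005; 0 0 0 -0.1205 0.090 0 0.005; 0 0 0 -0.1253 0.0975 0 0.005; 0 0 0 -0.1253 0.0975 0 0.005'
```

```text
time_s: 3.73
ee_pos: [526.8, 39.3, 195.6]
ee_rot: [108.9, 89.9, 0.8]
force: [-6.0, 0.4, 9.9]
gripper_width: 10.8
```

```bash
python3 -m handwheel '0 0 0 -0.0045 0.008 0 0.005; 0 0 0 -0.0083 0.0161 0 0.005; 0 0 0 -0.0151 0.0328 0 0.005; 0 0 0 -0.0204 0.0501 0 0.005; 0 0 0 -0.0242 0.0678 0 0.005; 0 0 0 -0.0264 0.0858 0 0.005; 0 0 0 -0.0271 0.1039 0 0.005; 0 0 0 -0.0262 0.1219 0 0.005; 0 0 0 -0.0237 0.1399 0 0.005; 0 0 0 -0.0217 0.149 0 0.005; 0 0 0 -0.0197 0.1575 0 0.005; 0 0 0 -0.0197 0.1575 0 0.005'
python3 -m handwheel '0 0 0 0.002 0.009 0 0.005; 0 0 0 0.0048 0.0155 0 0.005; 0 0 0 0.0048 0.0155 0 0.005'
```

```text
time_s: 4.73
ee_pos: [677.9, -10.4, 212.4]
ee_rot: [86.2, 89.8, -21.9]
force: [2.5, -2.4, 3.9]
gripper_width: 10.5
time_s: 4.98
ee_pos: [691.7, -14.8, 207.3]
ee_rot: [75.3, 89.9, -32.8]
force: [2.3, -3.3, 1.0]
gripper_width: 10.4
```

```bash
python3 -m handwheel '0 0 0 0 0 0 0.034; 0 0 0 0 0 0 0.034; 0 0 0 0 0 0 0.034; 0 0 0 0 0 0 0.034; 0 0 0 -0.015 0 0 0.034; 0 0 0 -0.045 0 0 0.034; 0 0 0 -0.08 0 0 0.034; 0 0 0 -0.12 0 0 0.034; 0 0 0 -0.12 -0.03 -0.022 0.06; 0 0 0 -0.12 -0.06 -0.043 0.06;  0 0 0 -0.12 -0.09 -0.065 0.06; 0 0 0 -0.12 -0.12 -0.086 0.06'
python3 -m handwheel '0 0 0 0 -0.03 -0.022 0.08; 0 0 0 0 -0.055 -0.04 0.08; 0 0 0 0 -0.055 -0.04 0.08; 0 0 0 0 -0.055 -0.04 0.08'
python3 - <<'E'
from h import *
import pickle
T=toolT();im=env.grab_frame("wrist")[...,::-1];cv2.imwrite("pics/w2.png",im)
t=env.grab_frame("top")[...,::-1];cv2.imwrite("pics/top2.png",t)
s=env.grab_frame("scene")[...,::-1];cv2.imwrite("pics/scene2.png",s)
np.save("T2.npy",T)
print(env.state()['force'])
cv2.imwrite("pics/v2.png",np.vstack([im[:,:640],cv2.resize(s[120:260,160:480],(640,200*140//140))]))
E
```

```text
time_s: 5.98
ee_pos: [601.8, 106.2, 327.1]
ee_rot: [-124.8, 90.0, 127.1]
force: [-0.4, 1.5, 1.1]
gripper_width: 57.6
time_s: 6.32
ee_pos: [562.2, 161.3, 327.6]
ee_rot: [92.3, 90.0, -15.6]
force: [0.1, -0.7, 0.6]
gripper_width: 79.5
[ 0.14586172 -0.18856041 -0.11377736]
```

View pics/v2.png

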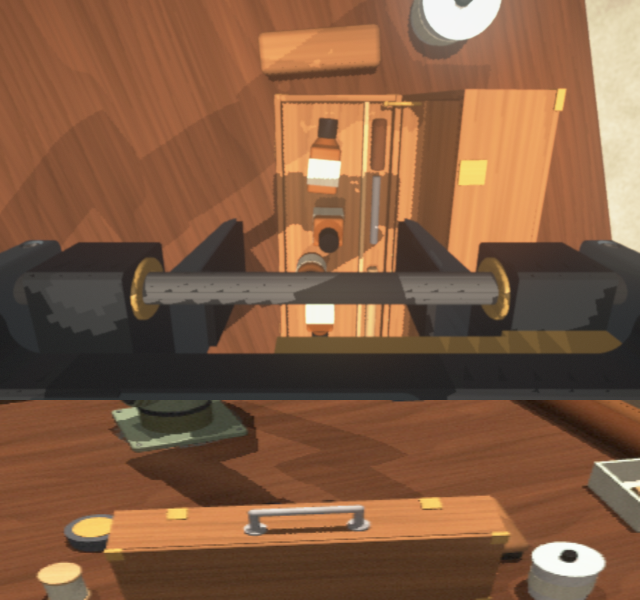

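The lid is open. The wrist view shows bottle_l lying with its cap at about (328,128) and its base edge at about (323,191). Behind it bottle_up stands with its cap near (329,240), the jar is near (312,262), and bottle_r's label is near (320,318).

```bash
cat >> h.py <<'E'
def w2case(P,c=C):
    a=np.radians(c[2]);d=np.array(P[:2])-c[:2];return np.array([d[0]*np.cos(a)+d[1]*np.sin(a),-d[0]*np.sin(a)+d[1]*np.cos(a),P[2]]).round(1)
E
python3 - <<'E'
from h import *
T=np.load("T2.npy")
for n,q,z in[("captop",(328,119),28),("capbot",(328,137),28),("cap",(328,128),38),("bodyLtop",(308.5,150),48),("bodyRtop",(340,150),48),("base",(309,190),48),("baseR",(338,192),48),("up cap",(329,240),106),("jar top",(312,258),83),("wallFL",(278,97),30),("divider L",(366,101),26),("brush",(320,50),42)]:
    print(n,w2case(onz("wrist",q,z,T)))
E
python3 -m handwheel '0 0 0 0 0 0.04 0.08; 0 0 0 0 0 0.08 0.08; 0 0 0 0 0 0.12 0.08; 0 0 0 -0.01 0 0.16 0.08; 0 0 0 -0.02 0 0.20 0.08; 0 0 0 -0.03 0 0.22 0.08; 0 0 0 -0.03 0 0.22 0.08; 0 0 0 -0.03 0 0.22 0.08'
python3 - <<'E'
from h import *
T=toolT();im=env.grab_frame("wrist")[...,::-1];cv2.imwrite("pics/w3.png",im);np.save("T3.npy",T)
t=cv2.imread("pics/top2.png")
cv2.imwrite("pics/v3.png",cv2.resize(im[60:300,200:520],(800,600),interpolation=cv2.INTER_CUBIC))
E
```

```text
captop [-12.5 181.9  28. ]
capbot [-12.3 158.5  28. ]
cap [-12.6 170.9  38. ]
bodyLtop [-37.7 143.6  48. ]
bodyRtop [  2.9 143.7  48. ]
base [-37.3  90.5  48. ]
baseR [ 1.3 88.  48. ]
up cap [-11.6  42.7 106. ]
jar top [-32.6   8.5  83. ]
wallFL [-77.4 209.4  30. ]
divider L [ 36.9 205.   26. ]
brush [-23.4 264.2  42. ]
time_s: 7.13
ee_pos: [495.4, -50.8, 357.4]
ee_rot: [124.1, 89.9, 15.8]
force: [-0.5, 0.6, 0.0]
gripper_width: 79.9
```

View pics/v3.png

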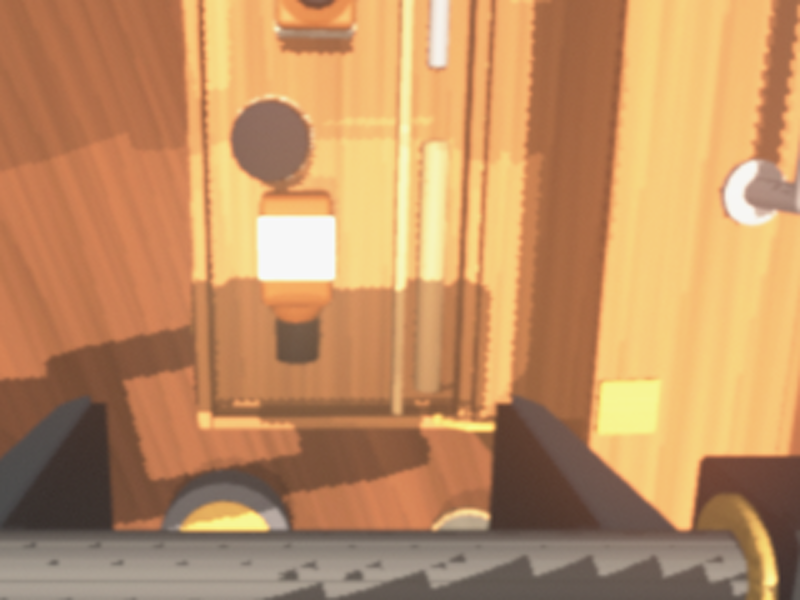

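This view shows bottle_r with its cap at crop (298,317–361) and its base edge at v≈193, the jar lid at (272,140), and bottle_up at the top near (317,10).

```bash
python3 - <<'E'
from h import *
T=np.load("T3.npy")
for n,q,z in[("capbot",(298,317),28),("captop",(298,361),28),("bodyL",(263,250),48),("bodyR",(333,250),48),("base",(298,193),48),("jar top",(272,140),83),("jar edge -y",(272,182),83),("up cap",(317,0),106),("wall end",(300,420),30),("wallF",(196,300),30)]:
    print(n,w2case(onz("wrist",(200+q[0]/2.5,60+q[1]/2.5),z,T)))
E
```

```text
capbot [ -21.4 -138.6   28. ]
captop [ -21.5 -165.6   28. ]
bodyL [-40.6 -95.9  48. ]
bodyR [ -1.8 -96.   48. ]
base [-21.1 -64.8  48. ]
jar top [-33.9 -35.6  83. ]
jar edge -y [-34.1 -56.2  83. ]
up cap [-12.1  26.7 106. ]
wall end [ -20.4 -202.2   30. ]
wallF [ -80.9 -127.8   30. ]
```

```bash
cat >> h.py <<'E'
def tgt(x,y,z,tilt,g,back=0):
    """TCP pose gripping case point (x,y,z): TCP lies g past it along tool x, less back"""
    Rt=down(1,tilt);return case2w(x,y,z,C)+Rt[:,0]*(g-back),Rt
def mk(p):
    T=np.eye(4);T[:3,3],T[:3,:3]=p;return T
E
python3 - <<'E'
from h import *
L=(-12.4,170,28.5)
hi=mk(tgt(*L,40,10,160));pre=mk(tgt(*L,40,10,80))
print(rel(hi[:3,3],hi[:3,:3]),hi[:3,3],pre[:3,3])
up=mk(tgt(-12.4,168,150,40,10));end=mk(tgt(-12.4,165,150,-50,10));dn=mk(tgt(-12.4,165,93.5,-50,10))
g=mk(tgt(*L,40,10))
print("grip->up",rel(up[:3,3],up[:3,:3],g),"up->end",rel(end[:3,3],end[:3,:3],up),"end->dn",rel(dn[:3,3],dn[:3,:3],end))
E
```

```text
([-0.07, -40.04, 0.04], [0.2136, 0.0083, -0.3626]) [616.51804262 292.24982029 143.40666647] [600.51653538 243.37981315  82.12311102]
grip->up ([0.0, 0.0, 0.0], [-0.0918, -0.0, 0.0796]) up->end ([0.0, 90.0, 0.0], [-0.0081, -0.0, -0.0077]) end->dn ([0.0, 0.0, 0.0], [0.0363, 0.0, 0.0433])
```

```bash
python3 -m handwheel '0 -4 0 0.01 0.001 -0.030 0.05; 0 -8 0 0.02 0.002 -0.065 0.05; 0 -12 0 0.03 0.003 -0.10 0.05; 0 -16 0 0.04 0.004 -0.14 0.05; 0 -20 0 0.06 0.005 -0.18 0.05; 0 -24 0 0.08 0.006 -0.215 0.05; 0 -28 0 0.10 0.007 -0.25 0.05; 0 -32 0 0.12 0.008 -0.285 0.05; 0 -36 0 0.145 0.008 -0.32 0.05; 0 -40 0 0.17 0.008 -0.35 0.05; 0 -40 0 0.20 0.008 -0.362 0.05; 0 -40 0 0.2136 0.008 -0.3626 0.05'
python3 - <<'E'
from h import *
L=(-12.4,170,28.5)
pre=mk(tgt(*L,40,10,80));g=mk(tgt(*L,40,10))
print(rel(pre[:3,3],pre[:3,:3]),rel(g[:3,3],g[:3,:3]),env.state()['qpos'])
T=toolT();im=env.grab_frame("wrist")[...,::-1];cv2.imwrite("pics/w4.png",im);np.save("T4.npy",T)
for y in(158,170,182):print(proj("wrist",case2w(-12.4,y,28.5,C),T))
E
```

```text
time_s: 8.18
ee_pos: [613.1, 297.7, 133.9]
ee_rot: [-0.7, 49.6, -108.2]
force: [-0.5, -1.4, -0.8]
gripper_width: 49.3
([0.6, 0.4, 0.08], [0.0754, 0.0049, 0.0088]) ([0.6, 0.4, 0.08], [0.1554, 0.005, 0.0083]) [ 35.73451246  49.74105215  55.39987027 -23.60813906 107.88790969
  52.69271709]
(np.float64(324.52590270519823), np.float64(202.62442210958747))
(np.float64(324.7635038798026), np.float64(195.48095386773343))
(np.float64(325.0158911330331), np.float64(187.89294286103282))
```

View pics/w4.png

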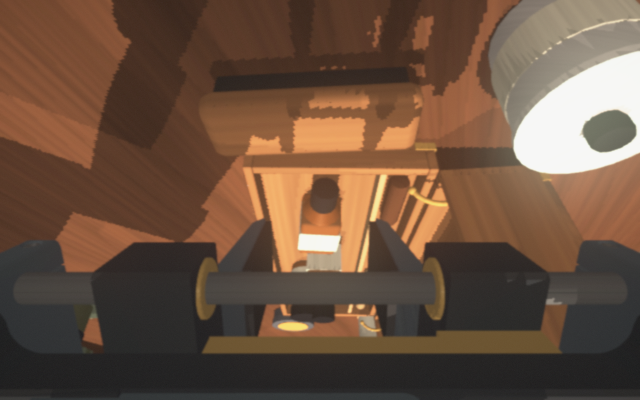

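The cap appears at (324,194), which matches the prediction of (324.8,195). I'll let the arm settle, then re-measure.

```bash
python3 -m handwheel '0 0 0 0 0 0 0.05; 0 0 0 0 0 0 0.05; 0 0 0 0 0 0 0.05'
python3 - <<'E'
from h import *
L=(-12.4,170,28.5)
g=mk(tgt(*L,40,10))
print(rel(g[:3,3],g[:3,:3]))
E
```

```text
time_s: 8.48
ee_pos: [615.9, 292.2, 147.2]
ee_rot: [0.3, 50.2, -107.9]
force: [0.6, 0.5, 0.3]
gripper_width: 50.1
([-0.16, -0.21, -0.13], [0.1627, 0.0002, -0.002])
```

```bash
python3 -m handwheel '0 0 0 0.025 0 0 0.05; 0 0 0 0.055 0 -0.002 0.05; 0 0 0 0.085 0 -0.002 0.05; 0 0 0 0.115 0 -0.002 0.05; 0 0 0 0.140 0 -0.002 0.05; 0 0 0 0.155 0 -0.002 0.05; 0 0 0 0.162 0 -0.002 0.05; 0 0 0 0.162 0 -0.002 0.05; 0 0 0 0.162 0 -0.002 0.05'
python3 -m handwheel '0 0 0 0 0 0 0.015; 0 0 0 0 0 0 0.015;0 0 0 0 0 0 0.015;0 0 0 0 0 0 0.015;0 0 0 0 0 0 0.015;0 0 0 0 0 0 0.015' 25
```

```text
time_s: 9.23
ee_pos: [584.5, 195.7, 20.3]
ee_rot: [0.2, 50.2, -107.9]
force: [0.2, 0.5, 0.5]
gripper_width: 50.0
time_s: 9.73
ee_pos: [583.6, 196.0, 18.9]
ee_rot: [0.1, 50.0, -108.0]
force: [0.1, 2.8, 5.7]
gripper_width: 25.1
```

```bash
python3 -m handwheel '0 0 0 -0.007 0 0.006 0.015; 0 0 0 -0.018 0 0.016 0.015; 0 0 0 -0.032 0 0.028 0.015; 0 0 0 -0.048 0 0.042 0.015; 0 0 0 -0.064 0 0.056 0.015; 0 0 0 -0.080 0 0.070 0.015; 0 0 0 -0.092 0 0.080 0.015; 0 0 0 -0.092 0 0.080 0.015'
python3 -m handwheel '0 4 0 0 0 0 0.015; 0 10 0 0 0 0 0.015; 0 16 0 0 0 0 0.015; 0 22 0 0 0 0 0.015; 0 29 0 0 0 0 0.015; 0 36 0 0 0 0 0.015; 0 43 0 0 0 0 0.015; 0 49 0 0 0 0 0.015; 0 54 0 0 0 0 0.015; 0 58 0 0 0 0 0.015; 0 60 0 0 0 0 0.015; 0 60 0 0 0 0 0.015'
python3 - <<'E'
from h import *
end=mk(tgt(-12.4,165,150,-50,10));print(rel(end[:3,3],end[:3,:3]));print(env.state()['qpos'])
E
```

```text
time_s: 10.4
ee_pos: [584.2, 193.9, 144.2]
ee_rot: [0.5, 50.3, -107.7]
force: [1.1, 0.4, -1.8]
gripper_width: 25.7
time_s: 11.4
ee_pos: [580.8, 191.2, 138.5]
ee_rot: [-179.4, 70.1, 72.4]
force: [0.1, 0.2, -2.5]
gripper_width: 25.5
([-0.2, 30.12, 0.12], [-0.0002, 0.0025, -0.0143])
[  7.38929206  20.77701801 100.74184974  22.9881229   52.09811087
  12.41651374]
```

```bash
python3 -m handwheel '0 5 0 0 0 -0.002 0.015; 0 11 0 0 0 -0.005 0.015; 0 17 0 0 0.001 -0.008 0.015; 0 23 0 0 0.0015 -0.011 0.015; 0 27 0 0 0.002 -0.013 0.015; 0 30 0 0 0.002 -0.0143 0.015; 0 30 0 0 0.002 -0.0143 0.015; 0 30 0 0 0.002 -0.0143 0.015'
python3 - <<'E'
from h import *
T=toolT();im=env.grab_frame("wrist")[...,::-1];t=env.grab_frame("top")[...,::-1]
cv2.imwrite("pics/w5.png",np.vstack([im[:300],cv2.resize(t[150:270,230:480],(640,300))]))
dn=mk(tgt(-12.4,165,93.5,-50,10));print(rel(dn[:3,3],dn[:3,:3]),env.state()['qpos'])
np.save("T5.npy",T)
for z in(-42.5,42.5-30,):print(proj("wrist",case2w(-12.4,165,150-85.5 if z<-40 else 150,C),T))
E
```

```text
time_s: 12.07
ee_pos: [588.4, 205.4, 143.8]
ee_rot: [-179.8, 40.2, 72.0]
force: [0.2, 0.2, -1.7]
gripper_width: 25.5
([0.12, 0.08, 0.06], [0.0349, -0.0007, 0.0466]) [ -5.565205    24.07298154 112.32028119  66.53118628  54.53080344
 -34.29354739]
(np.float64(319.3743682946815), np.float64(315.72470497444806))
(np.float64(318.71016359565937), np.float64(264.7464085969485))
```

View pics/w5.png

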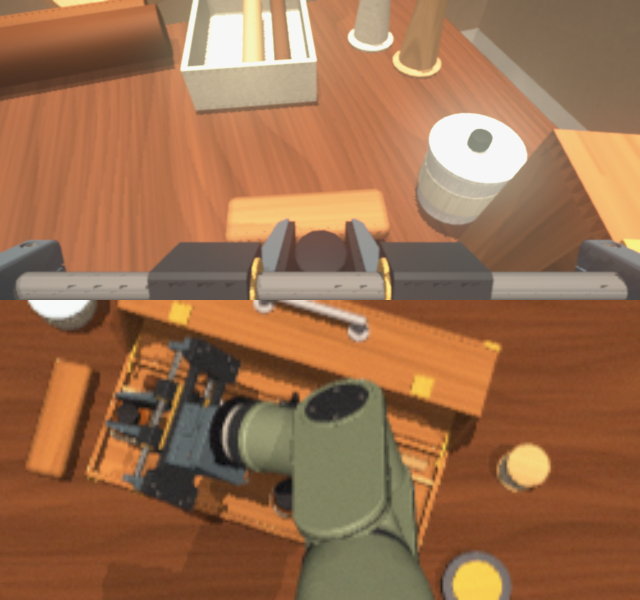

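From above the cap shows as a circle at (321,250), so the bottle is held about upright. The brush and pot have not moved. I'll lower it in stages.

```bash
python3 -m handwheel '0 0 0 0.004 0 0.006 0.015; 0 0 0 0.011 0 0.015 0.015; 0 0 0 0.018 0 0.024 0.015; 0 0 0 0.024 0 0.033 0.015; 0 0 0 0.029 0 0.039 0.015; 0 0 0 0.031 0 0.041 0.015; 0 0 0 0.031 0 0.041 0.015; 0 0 0 0.031 0 0.041 0.015'
python3 -m handwheel '0 0 0 0.001 0 0.0015 0.015; 0 0 0 0.002 0 0.003 0.015; 0 0 0 0.002 0 0.003 0.015; 0 0 0 0.002 0 0.003 0.015'
```

```text
time_s: 12.83
ee_pos: [588.2, 203.4, 93.9]
ee_rot: [180.0, 40.0, 71.9]
force: [-0.3, -0.3, -2.5]
gripper_width: 25.7
time_s: 13.17
ee_pos: [588.1, 202.7, 90.3]
ee_rot: [180.0, 40.0, 71.9]
force: [-0.4, 0.5, -1.4]
gripper_width: 25.2
```

```bash
python3 -m handwheel '0 0 0 0.001 0 0.0012 0.015; 0 0 0 0.002 0 0.0023 0.015; 0 0 0 0.002 0 0.0023 0.015'
python3 -m handwheel '0 0 0 0.001 0 0.001 0.015; 0 0 0 0.002 0 0.0015 0.015; 0 0 0 0.002 0 0.0015 0.015'
```

```text
time_s: 13.42
ee_pos: [588.1, 203.9, 90.1]
ee_rot: [180.0, 39.6, 72.0]
force: [-4.3, -3.7, 11.9]
gripper_width: 25.0
time_s: 13.67
ee_pos: [588.5, 205.3, 89.9]
ee_rot: [179.9, 39.4, 72.0]
force: [-6.5, -3.6, 18.6]
gripper_width: 25.3
```

```bash
python3 -m handwheel '0 0 0 -0.001 0 -0.001 0.015; 0 0 0 -0.001 0 -0.001 0.022; 0 0 0 -0.001 0 -0.001 0.028; 0 0 0 -0.001 0 -0.001 0.034; 0 0 0 -0.001 0 -0.001 0.045; 0 0 0 -0.001 0 -0.001 0.045; 0 0 0 -0.001 0 -0.001 0.045; 0 0 0 -0.012 0 -0.001 0.045; 0 0 0 -0.035 0 -0.001 0.045; 0 0 0 -0.065 0 -0.001 0.045; 0 0 0 -0.10 0 -0.001 0.045; 0 0 0 -0.10 0 -0.001 0.045'
python3 - <<'E'
from h import *
T=toolT();im=env.grab_frame("wrist")[...,::-1];np.save("T6.npy",T)
cv2.imwrite("pics/w6.png",im)
print(env.state()['force'],proj("wrist",case2w(-12.4,165,106,C),T))
E
```

```text
time_s: 14.67
ee_pos: [566.0, 127.5, 153.4]
ee_rot: [179.5, 40.0, 71.4]
force: [-0.3, 0.5, -0.2]
gripper_width: 45.0
[ 0.30786586 -0.59561886 -0.43028827] (np.float64(314.6080724837789), np.float64(195.00741344849556))
```

View pics/w6.png

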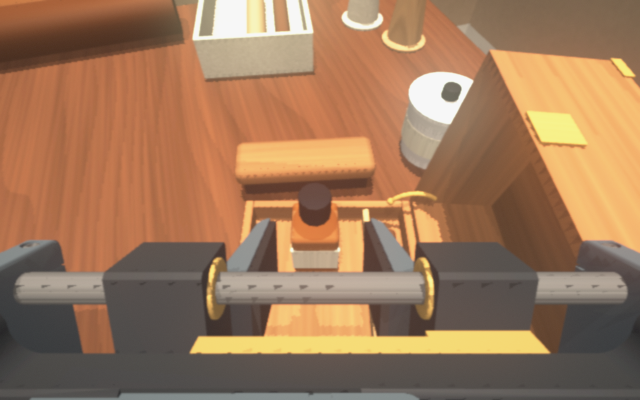

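Bottle_l stands upright, with its cap top near (314,190) against (315,195) predicted. Next is bottle_r, approached from its own end with the tilt mirrored.

```bash
python3 - <<'E'
from h import *
Q=(-21.4,-152,28.5)
T=toolT();cur=T.copy();upm=T.copy();upm[2,3]=300
hi=mk(tgt(*Q,-45,9,150));hh=hi.copy();hh[2,3]=300
print("cur->up",rel(upm[:3,3],upm[:3,:3]),"cur->hh",rel(hh[:3,3],hh[:3,:3]),hi[:3,3])
E
```

```text
cur->up ([0.0, 0.0, 0.0], [-0.0952, 0.0007, -0.1135]) cur->hh ([0.11, -5.0, -0.29], [-0.361, -0.0099, 0.1094]) [ 446.73929254 -197.34666171  128.20205615]
```

```bash
python3 -m handwheel '0 0 0 -0.016 0 -0.018 0.05; 0 0 0 -0.040 0 -0.046 0.05; 0 0 0 -0.065 0 -0.077 0.05; 0 0 0 -0.090 0 -0.104 0.05; 0 -1 0 -0.115 -0.001 -0.095 0.05; 0 -2 0 -0.140 -0.002 -0.073 0.05; 0 -3 0 -0.166 -0.003 -0.051 0.05; 0 -4 0 -0.192 -0.004 -0.029 0.05; 0 -5 0 -0.218 -0.005 -0.008 0.05; 0 -5 0 -0.244 -0.006 0.013 0.05; 0 -5 0 -0.270 -0.007 0.035 0.05; 0 -5 0 -0.296 -0.008 0.056 0.05'
python3 - <<'E'
from h import *
Q=(-21.4,-152,28.5);T=toolT()
hi=mk(tgt(*Q,-45,9,150));hh=hi.copy();hh[2,3]=300
print(rel(hh[:3,3],hh[:3,:3]),rel(hi[:3,3],hi[:3,:3]))
E
```

```text
time_s: 15.72
ee_pos: [474.3, -117.0, 296.3]
ee_rot: [-179.9, 45.0, 72.0]
force: [0.3, 0.1, 0.3]
gripper_width: 50.0
([-0.01, -0.02, 0.12], [-0.0627, -0.0013, 0.0574]) ([-0.01, -0.02, 0.12], [0.0588, -0.001, 0.179])
```

```bash
python3 -m handwheel '0 0 0 -0.018 0 0.017 0.05; 0 0 0 -0.043 -0.001 0.040 0.05; 0 0 0 -0.060 -0.001 0.058 0.05; 0 0 0 -0.042 -0.001 0.075 0.05; 0 0 0 -0.016 -0.001 0.101 0.05; 0 0 0 0.010 -0.001 0.127 0.05; 0 0 0 0.035 -0.001 0.152 0.05; 0 0 0 0.052 -0.001 0.170 0.05; 0 0 0 0.0588 -0.001 0.179 0.05; 0 0 0 0.0588 -0.001 0.179 0.05; 0 0 0 0.0588 -0.001 0.179 0.05; 0 0 0 0.0588 -0.001 0.179 0.05'
python3 - <<'E'
from h import *
Q=(-21.4,-152,28.5)
g=mk(tgt(*Q,-45,9))
print(rel(g[:3,3],g[:3,:3]),env.state()['qpos'])
T=toolT();im=env.grab_frame("wrist")[...,::-1];cv2.imwrite("pics/w7.png",im);np.save("T7.npy",T)
for y in(-165,-152,-139):print(proj("wrist",case2w(-21.4,y,28.5,C),T))
E
```

```text
time_s: 16.72
ee_pos: [448.7, -197.1, 130.1]
ee_rot: [179.8, 45.0, 71.8]
force: [1.4, -0.6, 0.3]
gripper_width: 49.9
([0.14, 0.04, -0.06], [0.1507, -0.002, 0.0018]) [-49.59743598  27.35645002 104.7436212   38.01125923  78.37986841
 -49.90508123]
(np.float64(317.4988223943236), np.float64(203.63061394293948))
(np.float64(317.5686849740428), np.float64(191.31872816905437))
(np.float64(317.6357938839116), np.float64(179.49212176495172))
```

View pics/w7.png

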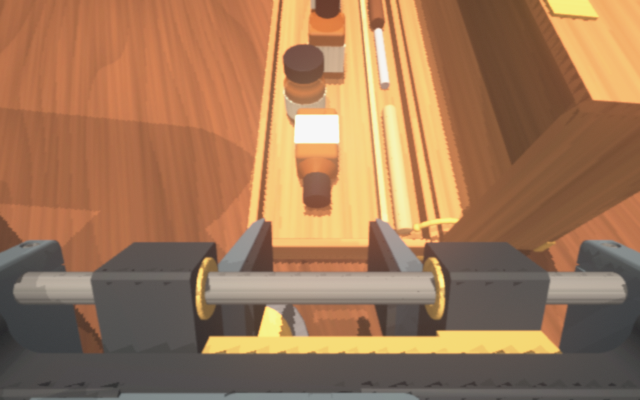

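The cap is at (317,190), as predicted. I'll advance and grip.

```bash
python3 -m handwheel '0 0 0 0.025 0 0.001 0.05; 0 0 0 0.055 -0.001 0.0018 0.05; 0 0 0 0.085 -0.001 0.0018 0.05; 0 0 0 0.115 -0.001 0.0018 0.05; 0 0 0 0.137 -0.001 0.0018 0.05; 0 0 0 0.147 -0.001 0.0018 0.05; 0 0 0 0.150 -0.001 0.0018 0.05; 0 0 0 0.150 -0.001 0.0018 0.05'
python3 -m handwheel '0 0 0 0 0 0 0.015; 0 0 0 0 0 0 0.015;0 0 0 0 0 0 0.015;0 0 0 0 0 0 0.015;0 0 0 0 0 0 0.015;0 0 0 0 0 0 0.015' 25
python3 - <<'E'
from h import *
Q=(-21.4,-152,28.5)
g=mk(tgt(*Q,-45,9));up=mk(tgt(-21.4,-156,155,-45,9))
print(rel(g[:3,3],g[:3,:3]),rel(up[:3,3],up[:3,:3]))
E
```

```text
time_s: 17.43
ee_pos: [480.2, -97.0, 22.1]
ee_rot: [179.9, 45.0, 71.9]
force: [-0.1, 1.0, -0.1]
gripper_width: 49.9
time_s: 17.93
ee_pos: [479.8, -97.3, 21.9]
ee_rot: [179.9, 45.0, 71.8]
force: [-1.8, -2.1, 3.4]
gripper_width: 25.3
([0.06, 0.01, -0.04], [0.0004, -0.0003, -0.0006]) ([0.06, 0.01, -0.04], [-0.0919, -0.0001, -0.0872])
```

```bash
python3 -m handwheel '0 0 0 -0.007 0 -0.0065 0.015; 0 0 0 -0.018 0 -0.017 0.015; 0 0 0 -0.032 0 -0.030 0.015; 0 0 0 -0.048 0 -0.045 0.015; 0 0 0 -0.064 0 -0.060 0.015; 0 0 0 -0.080 0 -0.075 0.015; 0 0 0 -0.092 0 -0.087 0.015; 0 0 0 -0.092 0 -0.087 0.015'
python3 -m handwheel '0 -4 0 0 0 0 0.015; 0 -10 0 0 0 0 0.015; 0 -16 0 0 0 0 0.015; 0 -22 0 0 0 0 0.015; 0 -29 0 0 0 0 0.015; 0 -36 0 0 0 0 0.015; 0 -43 0 0 0 0 0.015; 0 -49 0 0 0 0 0.015; 0 -54 0 0 0 0 0.015; 0 -58 0 0 0 0 0.015; 0 -60 0 0 0 0 0.015; 0 -60 0 0 0 0 0.015'
python3 - <<'E'
from h import *
end=mk(tgt(-21.4,-160,150,45,9));print(rel(end[:3,3],end[:3,:3]));print(env.state()['qpos'])
E
```

```text
time_s: 18.6
ee_pos: [479.5, -100.8, 151.0]
ee_rot: [179.5, 45.1, 71.6]
force: [-0.2, -0.5, -2.2]
gripper_width: 25.5
time_s: 19.6
ee_pos: [477.7, -98.1, 146.3]
ee_rot: [-0.9, 74.9, -108.7]
force: [-0.1, 0.4, -1.6]
gripper_width: 25.2
([0.32, -29.95, 0.08], [0.0074, 0.0013, 0.0173])
[ -3.06661911  15.99586732 105.40532462 -16.2002927   63.69016658
  22.66218882]
```

```bash
python3 -m handwheel '0 -5 0 0.001 0 0.003 0.015; 0 -11 0 0.002 0 0.006 0.015; 0 -17 0 0.004 0.001 0.010 0.015; 0 -23 0 0.006 0.001 0.014 0.015; 0 -27 0 0.007 0.001 0.017 0.015; 0 -30 0 0.0074 0.001 0.0173 0.015; 0 -30 0 0.0074 0.001 0.0173 0.015; 0 -30 0 0.0074 0.001 0.0173 0.015'
python3 - <<'E'
from h import *
dn=mk(tgt(-21.4,-160,93.5,45,9));print(rel(dn[:3,3],dn[:3,:3]),dn[:3,3],env.state()['qpos'])
E
```

```text
time_s: 20.27
ee_pos: [473.1, -118.0, 144.2]
ee_rot: [-0.2, 45.1, -108.3]
force: [-0.7, 0.8, -2.2]
gripper_width: 25.1
([0.15, -0.07, 0.09], [0.0392, -0.0002, -0.0415]) [ 473.29429543 -116.24535284   87.13603897] [  9.89619485  25.84514162 104.86521399 -39.55132395  77.92327846
  46.64582561]
```

```bash
python3 -m handwheel '0 0 0 0.005 0 -0.005 0.015; 0 0 0 0.012 0 -0.012 0.015; 0 0 0 0.019 0 -0.020 0.015; 0 0 0 0.026 0 -0.028 0.015; 0 0 0 0.032 0 -0.034 0.015; 0 0 0 0.035 0 -0.037 0.015; 0 0 0 0.035 0 -0.037 0.015; 0 0 0 0.035 0 -0.037 0.015'
python3 -m handwheel '0 0 0 0.001 0 -0.001 0.015; 0 0 0 0.002 0 -0.002 0.015; 0 0 0 0.002 0 -0.002 0.015'
```

```text
time_s: 20.93
ee_pos: [474.0, -116.8, 94.3]
ee_rot: [-0.0, 45.0, -108.1]
force: [0.6, -1.4, -1.9]
gripper_width: 25.5
time_s: 21.18
ee_pos: [474.1, -116.7, 91.7]
ee_rot: [0.0, 45.0, -108.1]
force: [0.5, 0.7, -2.1]
gripper_width: 25.1
```

```bash
python3 -m handwheel '0 0 0 0.001 0 -0.001 0.015; 0 0 0 0.0015 0 -0.0015 0.015; 0 0 0 0.0015 0 -0.0015 0.015'
python3 -m handwheel '0 0 0 0.0008 0 -0.0008 0.015; 0 0 0 0.0015 0 -0.0015 0.015; 0 0 0 0.0015 0 -0.0015 0.015'
```

```text
time_s: 21.43
ee_pos: [474.0, -116.7, 89.5]
ee_rot: [-0.0, 45.0, -108.1]
force: [-0.9, -0.7, -1.7]
gripper_width: 25.2
time_s: 21.68
ee_pos: [473.9, -117.2, 89.0]
ee_rot: [0.1, 44.8, -108.1]
force: [-1.4, 2.4, 7.4]
gripper_width: 25.5
```

Contact is at about 89 mm, 2 mm above nominal, so any lean is small. I'll release and back out.

```bash
python3 -m handwheel '0 0 0 0 0 0 0.022; 0 0 0 0 0 0 0.028; 0 0 0 0 0 0 0.034; 0 0 0 0 0 0 0.045; 0 0 0 0 0 0 0.045; 0 0 0 0 0 0 0.045; 0 0 0 -0.012 0 0 0.045; 0 0 0 -0.035 0 0 0.045; 0 0 0 -0.065 0 0 0.045; 0 0 0 -0.10 0 0 0.045; 0 0 0 -0.12 0 0.02 0.045; 0 0 0 -0.13 0 0.045 0.045'
python3 -m handwheel '0 7 0 -0.02 -0.01 0.02 0.05; 0 14 0 -0.05 -0.02 0.05 0.05; 0 21 0 -0.07 -0.04 0.07 0.05; 0 28 0 -0.09 -0.07 0.09 0.05; 0 35 0 -0.10 -0.10 0.10 0.05; 0 42 0 -0.10 -0.13 0.10 0.05; 0 45 0 -0.10 -0.16 0.10 0.05; 0 45 0 -0.10 -0.19 0.10 0.05; 0 45 0 -0.10 -0.20 0.10 0.05; 0 45 0 -0.10 -0.20 0.10 0.05; 0 45 0 -0.10 -0.20 0.10 0.05'
python3 - <<'E'
from h import *
T=toolT();im=env.grab_frame("wrist")[...,::-1];t=env.grab_frame("top")[...,::-1];np.save("T8.npy",T)
cv2.imwrite("pics/w8.png",np.vstack([cv2.resize(im[:240],(640,240)),cv2.resize(t[150:290,230:460],(590,359)) .copy() if 0 else cv2.resize(t[150:285,230:470],(640,360))]))
print(w2case(T[:3,3]))
E
```

```text
time_s: 22.68
ee_pos: [494.4, -56.9, 212.8]
ee_rot: [0.1, 45.1, -107.8]
force: [0.9, 0.2, 0.1]
gripper_width: 44.9
time_s: 23.6
ee_pos: [303.2, 2.7, 353.1]
ee_rot: [96.4, 89.9, -11.6]
force: [0.7, 0.5, 0.1]
gripper_width: 49.8
[-220.1 -106.3  353.1]
```

View pics/w8.png

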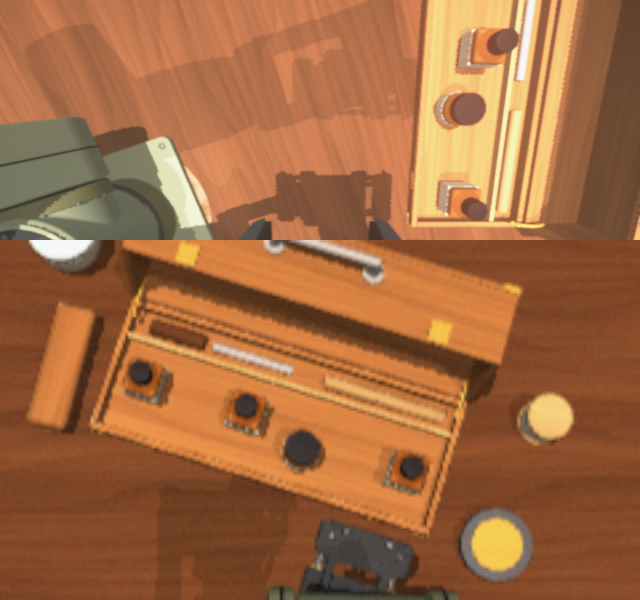

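All four stand upright in the lane, the two placed bottles leaning in perspective just like bottle_up. The lid is open and the arm is clear. I'll do a quick check for bench drift and upright bottles, then hand in.

```bash
python3 - <<'E'
from h import *
a=cv2.imread("pics/top0.png");t=env.grab_frame("top")[...,::-1].copy()
for n,(x0,y0,x1,y1) in dict(brush=(236,170,262,225),pot=(236,128,272,164),spool=(422,202,448,232),tin=(400,248,433,281)).items():
    w=np.hanning;pa,pb=[cv2.cvtColor(i[y0:y1,x0:x1],cv2.COLOR_BGR2GRAY).astype(np.float32) for i in(a,t)]
    print(n,"px shift",np.round(cv2.phaseCorrelate(pa,pb)[0],2))
m=cv2.inRange(cv2.cvtColor(t,cv2.COLOR_BGR2HSV),(0,0,0),(180,255,50));k,_,st,ce=cv2.connectedComponentsWithStats(m)
for i in range(1,k):
    if 15<st[i,4]<300 and 260<ce[i][0]<410 and 180<ce[i][1]<250: print(ce[i].round(1),st[i,4],"cap z104:",w2case(onz("top",ce[i],104)))
s=env.state();print(s['time_s'],s['force'].round(1) if hasattr(s['force'],'round') else s['force'])
env.job_done()
E
```

```text
brush px shift [ 0.37 -0.12]
pot px shift [ 0.05 -0.02]
spool px shift [0.57 0.  ]
tin px shift [-0.04 -0.04]
23.75 [-0.   0.7 -0.2]
the job is handed in; nothing more can be done
```

I handed the job in at 23.75 s on the robot's clock. The lid is open on its stop and all four containers stand upright in the lane.

- **Lid:** I gripped the handle bar and swung it back along its arc at about 1 rad/s. I released it at the position expected for the stop; the last pictures show it open.
- **Fallen bottles:** I picked each one up by the cap with the tool tilted, turned it 90° in the air and lowered it to the lane floor. Bottle_l went to about y = +165 mm and bottle_r to about y = −160 mm in the case frame.
- **Touchdown heights:** Both bottles touched down 2–3 mm higher than expected, which could mean a slight lean while held. After release, both look upright in the pictures, leaning only with perspective, like bottle_up.
- **Bench things:** The brush, pot, spool and tin shifted by no more than 0.6 px (about 2 mm) between the first and last top views.
- **What was not measured:** My last check, locating the caps numerically by colour mask, found no matches. So the uprightness of the bottles and the unmoved bottle_up and jar rest on the pictures alone. The arm was clear, and the force on the tool was under 1 N.

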